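# Load a roll of vial labels into the label dispenser

## Task

Load the label dispenser: lift its empty spindle out by the orange grip, thread it through the bore of the label roll lying in the blue trough, and push on until the roll is fully home against the spindle's black flange - the roll may slide back to the trough's clamped end stop, which takes the push; press it home by feel and do not ram it. Lift the roll on the spindle, carry it to the dispenser and lower it gently until both journals rest at the bottom of their slots, the way round the spindle was, with the roll still against the flange; then let go. Leave everything else on the bench where it is.

Things in the scene. Friction and masses are not known exactly. Their poses are not given: they have to be found in the camera images.
- spindle_grip (a point): centre of the orange grip of the loose spindle, on the spindle's axis. The grip is a block 14 mm wide (x), 22 mm high (z), 55 mm long (y); take it from above across its 14 mm. The axis is this frame's y, the tip points to -y. A 10 mm journal lies 30 to 42 mm from here towards the tip, then the flange. Spindle about 120 g, starts lying in the dispenser's slots.
- spindle_flange (a point): on the spindle's axis, at the roll-side face of its black flange (56 mm across, 4 mm thick), 46 mm from the grip's centre towards the tip. Axes as the grip's. Towards the tip (-y) follow: hub 22 mm thick, 0 to 44 mm from here; cone 44 to 52 mm; 10 mm thick tip journal 52 to 80 mm, with a rounded end. The roll seats on this face.
- spindle_springs (a point): on the axis midway along the hub, 20 mm from the flange face, between two bowed leaf springs on the hub's sides (6 to 37 mm from the flange face, 29 mm over both). They hold the roll on and drag with about 3 to 7 N while they are pushed into the bore; the flange coming home is felt as a clear rise above that (12 N is ample, over 25 N is ramming).
- roll_center (a point): centre of the label roll, on its axis, half-way along its width: 80 mm across, 40 mm wide, bore 25.4 mm, about 160 g, white labels on tan liner. The bore lies level along this frame's y, parallel to the trough. Lying on its rim in the trough it slides easily along y. Home on the flange, this point is 20 mm from the flange face and 66 mm from the grip's centre.
- dispenser: grey steel bench label dispenser, fixed, base 150 x 110 mm. Origin: underside, midway between its two slotted cheeks; its y is the direction of the seated spindle's axis (grip on the +y side, tip to -y); the peel edge is on the -x side. Cheeks 6 mm thick, 60 mm wide, centred at y = -35.5 and +35.5 mm, tops 75 mm high.
- dispenser_seat (a point): fixed point of the dispenser where the grip's centre lies when the spindle is seated (62 mm above the table, 71.5 mm from the dispenser's origin towards +y); axes as the dispenser's. The cheeks' slots are 13 mm wide with flared, open tops. The +y cheek then stands between flange and grip with 3 mm play either way along the axis.
- trough: blue V-shaped stock trough, fixed, 90 mm wide, its V boards 32 mm high, from 14 mm on the +y side of the origin to 80 mm on the -y side. Origin: on the table; its y runs along the V; the axis of the lying roll is 60 mm above the origin at x = 0. The spindle goes in from the +y end, tip towards -y.
- trough_far (a point): end of the trough (-y), 80 mm from its origin, on the lying roll's axis. Before it stands an aluminium forked end stop, clamped 2 to 54 mm beyond the roll's far face; its place is not measured and differs every time; it does not yield. Its 36 mm wide gap is open at the top, so the spindle's tip passes through it and can be lifted out.
- spare_roll: spare label roll lying flat (bore upright), 80 mm across, 25 mm high; bystander, origin at its underside
- vial_rack: blue autosampler vial rack full of vials, 90 x 150 mm, 48 mm high; bystander, origin at its underside
- tip_box: pipette-tip box with a green lid, 84 x 124 mm, 67 mm high; bystander, origin at its underside
- bottle_a: amber reagent bottle with a blue cap, 70 mm across, 140 mm high; bystander, origin at its underside
- bottle_b: clear reagent bottle with a blue cap, 70 mm across, 140 mm high; bystander, origin at its underside
- core: empty card core standing upright, 31 mm across, 40 mm high; bystander, origin at its underside
- beaker: glass beaker, 70 mm across, 95 mm high; bystander, origin at its underside
There are look-alikes about, which are no part of the job. Several things look just like the dispenser: the one meant starts farthest from the robot's base. Leave any red look-alike of the part that bears roll_center alone.

How it is judged:
On the way, in this order (a step that is already met when the one before it is completed fails the run):
1. the empty spindle is lifted out of the dispenser (z of spindle_grip in the frame of dispenser above 0.095 m), for 0.1 s.
2. the roll is threaded onto the spindle, home against the flange (gap under 2 mm) (y of roll_center in the frame of spindle_grip between -0.068 and -0.063 m and x of roll_center in the frame of spindle_grip between -0.005 and 0.005 m and z of roll_center in the frame of spindle_grip between -0.005 and 0.005 m and angle between the y axis of roll_center and the y axis of spindle_grip, either way round below 0.08 rad), for 0.2 s.
At the end, for the whole second after the job is handed in: The roll sits on the spindle within 2 mm of the flange, the spindle lies in both slots of the dispenser (axis within 4 mm sideways, 3.5 mm in height, 5 mm lengthwise and 0.05 rad of the seated place, grip on the +y side), everything released (all of step 2 and x of spindle_grip in the frame of dispenser between -0.004 and 0.004 m and y of spindle_grip in the frame of dispenser between 0.0665 and 0.0765 m and z of spindle_grip in the frame of dispenser between 0.0585 and 0.0645 m and angle between the y axis of spindle_grip and the y axis of dispenser, either way round below 0.05 rad and y of roll_center in the frame of dispenser above -0.006 m); the robot touches nothing.
It fails at once if the trough or its end stop is loaded with more than 25 N (rammed) (contact force between anything else and trough above 25 N).
It fails at once if the dispenser is loaded with more than 25 N (the spindle dropped or forced in) (contact force between anything else and dispenser above 25 N).
It fails at once if the spindle is let fall (faster than 0.35 m/s, a drop of over 6 mm, with the fingers off it) (linear speed of spindle above 0.35 m/s and contact force between the fingers and spindle below 0.5 N).
It fails at once if a bystander is shifted by more than 20 mm (distance of any of spare_roll, vial_rack, tip_box, bottle_a, bottle_b, core, beaker from where it was at the start of the episode above 0.02 m).
It also fails if it takes over 56 s, if anything falls off the work surface, if the arm or the gripper's body presses on something with over 40 N, if the wrist force passes 120 N, or if a joint passes its speed limit or range.

## Robot

A 6-joint arm with a two-finger parallel gripper is mounted at the origin on the work surface. World frame = base frame: x ahead of the robot, y to its left, z up, the work surface at z = 0. Lengths are in m, angles in rad, forces in N, time in s.
With the tool pointing down it reaches from about 0.4 to 0.825 m from the base axis. Payload 7 kg.
Tool frame: the origin (TCP) lies midway between the tips of the shut fingers; the grasp point (between the pads) lies 19 mm behind it; z points along the fingers, x is the direction in which the jaws open and shut, and the axes are right-handed (so a half turn about z gives the same grasp; the last joint's range is limited). The gripper opens to 88 mm and grips with 3 to 60 N. Pads are 19 mm wide; open, the fingers measure 130 mm over their backs; the gripper's body (78 mm by 193 mm) begins 47 mm behind the grasp point.
Start: joints at [1.444, 0.359, 0.012, 0, -1.224, -0.288], TCP at [0.272, 0.618, 0.227] pointing down, gripper open.
Joint ranges: [-3.07, 3.07], [-1.43, 2.12], [-1.02, 1.25], [-3.03, 1.67], [-3.05, -0], [-3.03, 3.03]. Speed limits (rad/s): [2.39, 2.39, 3.01, 3.14, 3.14, 3.14].

## Interface

Orientations are given as [roll, pitch, yaw] about the fixed x, y, z axes, in that order (R = Rz(yaw) Ry(pitch) Rx(roll)).
In Python, from station import status, eyes, workorder gives the robot as it stands.
- The arm moves only by the shell command python3 -m jog 'ROWS' [OPENING] [FORCE]. ROWS is JSON, a list of rows, each a list of 6 numbers: the shift along the world's x, y, z in mm, then the turn, a rotation vector about the world's x, y, z in rad. A call has 1 to 12 rows; each row shifts and turns the pose as measured when the row begins; what a row does not reach is not made up. A row lasts 1/10 s, in which the tool goes at most 50 mm and 8.59 degrees, less where a joint would pass 70% of its speed; a pose out of reach is approached as far as the arm can. A call with a gripper value outside its range is refused whole. OPENING is the opening, from 0 (shut) to 1 (fully open), set as the call begins (- or left out, the last holds). The fingers move at their own pace and stop on an object; FORCE is the grip in N (left out, the last holds). Time passes only in rows, so rows that do not move let the fingers close. It gives the time, the measured TCP pose, the force and the opening at its end, in the units of the state.
- status.get_state(): the state, without advancing time (a new reading comes with each control period).
- eyes.grab_frame(name): name is "scene" or "top" or "wrist"; returns the picture (384x512x3 uint8, blue, green, red); there is no depth.
- eyes.calibration(name): a dict with "camera_matrix" (3x3 intrinsics, pixels), "k1" (the pictures are not rectified: a ray, as slopes to the right and down, at radius r is drawn at 1 + k1 r^2 times it, then the intrinsics apply), "cam_to_world" (4x4, takes a point from camera to world coordinates); the wrist camera has in their place "hand_eye" (4x4, takes a point from camera to tool coordinates, whose origin is the TCP and whose axes are the tool frame's). Camera axes: x right, y up, looking along -z (the intrinsics and any distortion apply to the point x, -y, -z); pixel columns grow to the right and rows downward; lengths in m; the calibration is good to about 2 mm. A picture is of the moment at which its call begins: read the wrist's pose just before it. calibration takes no time and is no camera call.
- workorder.job_done(): hands the job in, once; it reports no verdict.
The state is a dict: "t": time; "q": joint angles; "qd": joint speeds; "joint_efforts": joint torques, N m; "eef_pos": TCP position; "ee_rot": TCP orientation; "force": force on the tool from outside, world axes, zero at the start; "moment": the same for the moment, N m; "width": finger opening in m.
Only numpy, scipy, OpenCV 4.12 (cv2) and the standard library are available. Lean on these libraries where they do the work, as an engineer would, in place of code of your own. Each camera call takes 0.05 s, during which the arm holds its last target. There are 200 camera calls.

## Working session

There is one attempt and no reset: what is moved stays moved. The work goes in short steps, Python scripts to look and compute and a shell command to move; the robot and the scene stay as the last step left them, time stands still between calls to the robot, and variables do not carry over. Pictures are saved under pics/ and viewed, about 8 in all and at most 12, crops included, and the job is handed in when it is done.

```bash
ls; mkdir -p pics; python3 - <<'E'
from station import status, eyes
import cv2,numpy as np
s=status.get_state(); print(s)
for n in("scene","top"):
    im=eyes.grab_frame(n); cv2.imwrite(f"pics/{n}0.png",cv2.resize(im,None,fx=1.5625,fy=1.5625,interpolation=cv2.INTER_CUBIC)); cv2.imwrite(f"pics/{n}_raw.png",im)
    print(n,{k:np.round(v,4).tolist() for k,v in eyes.calibration(n).items()})
print({k:np.round(v,4).tolist() for k,v in eyes.calibration("wrist").items()})
E
```

```text
pics
{'t': 0.0, 'q': array([ 1.44412323e+00,  3.59403303e-01,  1.10392861e-02, -3.41768623e-04,
       -1.22410026e+00, -2.88116859e-01]), 'qd': array([ 0.00046673,  0.00177919, -0.00015758,  0.00054124, -0.00069385,
       -0.00035498]), 'joint_efforts': array([ 4.60474203e-04, -5.82712519e+01,  2.93043101e+01,  6.99726105e+00,
        6.83893843e-03, -1.48835288e-04]), 'eef_pos': array([0.27184225, 0.61729481, 0.22560507]), 'ee_rot': array([-3.14142670e+00, -1.69049423e-03, -1.98570282e+00]), 'force': array([-0.98674012,  0.12997762, -0.14338844]), 'moment': array([-0.03336377, -0.03634211,  0.00672142]), 'width': 0.08748946143535734}
scene {'camera_matrix': [[381.5096, 0.0, 259.7085], [0.0, 381.5096, 188.3059], [0.0, 0.0, 1.0]], 'k1': -0.0925, 'cam_to_world': [[0.3097, -0.7311, 0.6079, 1.0513], [0.9507, 0.2294, -0.2085, -0.2999], [0.0129, 0.6425, 0.7662, 0.8145], [0.0, 0.0, 0.0, 1.0]]}
top {'camera_matrix': [[431.8082, 0.0, 256.3749], [0.0, 431.8082, 193.7447], [0.0, 0.0, 1.0]], 'k1': -0.0812, 'cam_to_world': [[0.016, 0.991, -0.1333, 0.3105], [-0.9999, 0.0161, -0.0004, -0.0898], [0.0017, 0.1332, 0.9911, 1.4183], [0.0, 0.0, 0.0, 1.0]]}
{'camera_matrix': [[333.8525, 0.0, 256.9877], [0.0, 333.8525, 192.1548], [0.0, 0.0, 1.0]], 'k1': -0.0515, 'hand_eye': [[1.0, -0.0008, 0.0008, -0.0006], [-0.0005, -0.9514, -0.308, -0.0837], [0.001, 0.308, -0.9514, -0.159], [0.0, 0.0, 0.0, 1.0]]}
```

View pics/scene0.png

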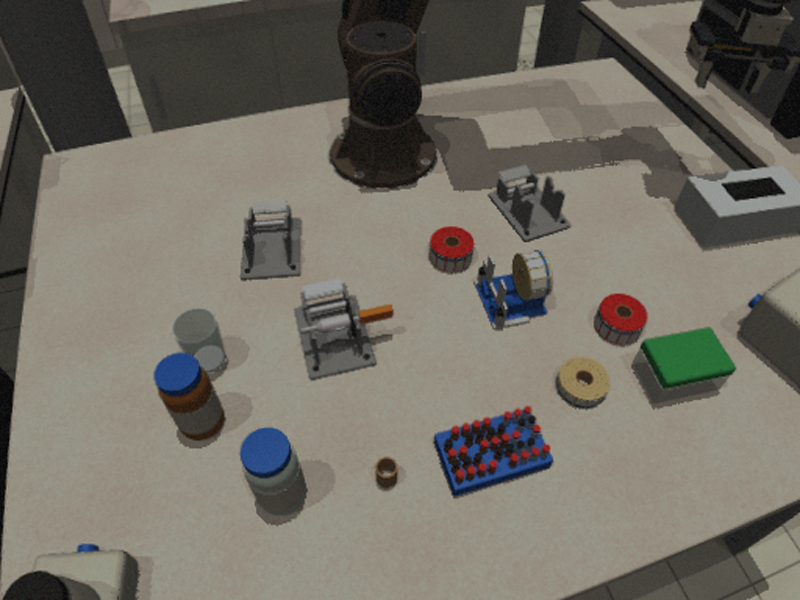

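View pics/top0.png

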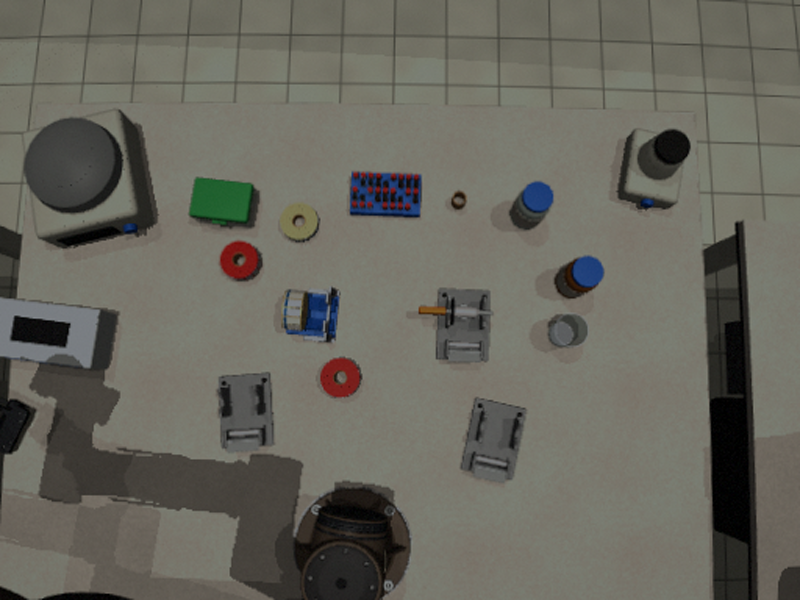

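The scene view shows the orange grip at about (376,313), the trough with roll at (515,285) and the fork stop at (490,290). In the top view the grip is at (433,311), tip (492,313), roll (297,313) and trough (315,315). The spindle's dispenser is the middle one, about (463,325). The tip points to world -y and the roll sits at the trough's +y end. Next: coarse positions.

```bash
cat > h.py <<'E'
import numpy as np, cv2
from scipy.spatial.transform import Rotation as R
from station import status, eyes
def cam(name,s=None):
    c=eyes.calibration(name)
    if name=="wrist":
        s=s or status.get_state(); T=np.eye(4); T[:3,:3]=R.from_euler("xyz",s["ee_rot"]).as_matrix(); T[:3,3]=s["eef_pos"]
        return c["camera_matrix"],c["k1"],T@np.array(c["hand_eye"])
    return c["camera_matrix"],c["k1"],np.array(c["cam_to_world"])
def ray(C,px):
    K,k1,T=C; p=cv2.undistortPoints(np.array([[px]],float),np.array(K),np.array([k1,0,0,0]))[0,0]
    # station: 1+k1 r^2, same as OpenCV's radial model
    return T[:3,3],T[:3,:3]@np.array([p[0],-p[1],-1])
def onz(C,px,z):
    o,d=ray(C,px); return o+d*(z-o[2])/d[2]
def proj(C,P):
    K,k1,T=C; p=(np.linalg.inv(T)@np.append(P,1))[:3]*[1,-1,-1]
    return cv2.projectPoints(p.reshape(1,3),np.zeros(3),np.zeros(3),np.array(K),np.array([k1,0,0,0.]))[0].ravel()
def tri(views):
    A=np.zeros((3,3));b=np.zeros(3)
    for C,px in views:
        o,d=ray(C,px);d=d/np.linalg.norm(d);M=np.eye(3)-np.outer(d,d);A+=M;b+=M@o
    return np.linalg.solve(A,b)
def snap(name,tag):
    s=status.get_state(); C=cam(name,s); im=eyes.grab_frame(name); cv2.imwrite(f"pics/{tag}_raw.png",im)
    cv2.imwrite(f"pics/{tag}.png",cv2.resize(im,None,fx=1.5625,fy=1.5625,interpolation=cv2.INTER_CUBIC)); np.savez(f"pics/{tag}.npz",K=C[0],k1=C[1],T=C[2]); return C,im
def load(tag):
    d=np.load(f"pics/{tag}.npz"); return d["K"],float(d["k1"]),d["T"]
E
python3 - <<'E'
from h import *
C=cam("top"); f=1.5625
for n,p,z in [("grip out",(419,311),.062),("grip in",(447,311),.062),("tip",(492,313),.062),("roll L top",(286,313),.09),("roll R top",(308,313),.1),("stop",(335,313),.06),("trough c",(315,315),.02),("red",(341,377),.025),("disp",(463,325),0.0),("disp2",(494,438),0.),("disp3",(246,410),0.)]:
    print(n,onz(C,np.array(p)/f,z).round(3))
E
```

```text
grip out [ 0.477 -0.127  0.062]
grip in [ 0.477 -0.184  0.062]
tip [ 0.475 -0.275  0.062]
roll L top [0.465 0.138 0.09 ]
roll R top [0.464 0.093 0.1  ]
stop [0.47  0.043 0.06 ]
trough c [0.47  0.089 0.02 ]
red [0.342 0.031 0.025]
disp [ 0.456 -0.222  0.   ]
disp2 [ 0.221 -0.288  0.   ]
disp3 [0.27 0.23 0.  ]
```

```bash
python3 -m jog '[[16,-45,2,0,0,-0.1],[16,-45,2,0,0,-0.1],[16,-45,2,0,0,-0.1],[16,-45,2,0,0,-0.1],[16,-45,2,0,0,-0.1],[16,-45,2,0,0,-0.1],[16,-45,2,0,0,-0.1],[16,-45,2,0,0,-0.1],[16,-45,2,0,0,-0.1],[16,-45,2,0,0,-0.1],[16,-45,2,0,0,-0.1],[16,-45,2,0,0,-0.1]]' 1 30
```

```text
t: 1.3
eef_pos: [0.4626, 0.059, 0.2445]
ee_rot: [-3.14, -0.008, 3.06]
force: [1.2, 0.1, 0.2]
width: 0.0879
```

```bash
python3 -m jog '[[2,10,10,0,0,0.04],[2,10,10,0,0,0.04],[0,0,0,0,0,0],[0,0,0,0,0,0]]'; python3 - <<'E'
from h import *
snap("wrist","w1")
E
python3 -m jog '[[2,-45,0,0,0,0],[2,-45,0,0,0,0],[2,-45,0,0,0,0],[2,-45,0,0,0,0],[2,-45,0,0,0,0],[0,-25,0,0,0,0],[0,0,0,0,0,0],[0,0,0,0,0,0],[0,0,0,0,0,0]]'; python3 - <<'E'
from h import *
snap("wrist","w2")
E
```

```text
t: 1.7
eef_pos: [0.4671, 0.0735, 0.2647]
ee_rot: [-3.139, -0.01, 3.13]
force: [-0.7, 0.1, -0.2]
width: 0.0875
t: 2.65
eef_pos: [0.4759, -0.1734, 0.2613]
ee_rot: [-3.139, -0.014, -3.129]
force: [-0.3, 0.3, 1.0]
width: 0.0877
```

View pics/w1.png

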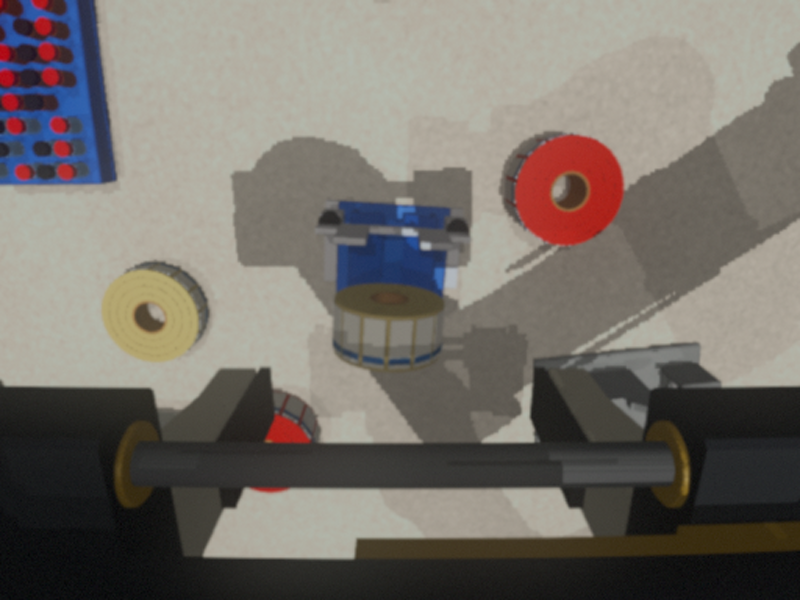

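View pics/w2.png

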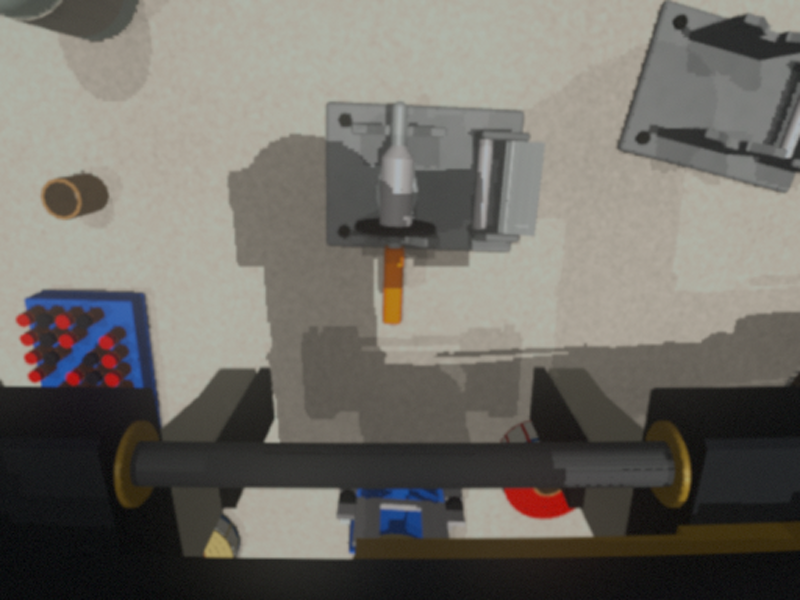

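w1 shows the roll at (388,325), its -y face bore at (389,298), and the fork prongs at (330,220) and (458,228). The trough's far edge runs (337,202)–(452,208). w2 shows the grip from (394,248) to (393,322), the spindle tip at (399,103) and the dispenser base corners at (327,103) and (523,112).

```bash
python3 - <<'E'
from h import *
f=1.5625
C2=load("w2"); im=cv2.imread("pics/w2_raw.png"); hsv=cv2.cvtColor(im,cv2.COLOR_BGR2HSV)
m=((hsv[...,0]>6)&(hsv[...,0]<22)&(hsv[...,1]>180)&(hsv[...,2]>90)).astype(np.uint8); m[:150]=0; m[215:]=0; m[:,:230]=0; m[:,280:]=0
ys,xs=np.nonzero(m); print("orange",xs.min(),xs.max(),ys.min(),ys.max())
rows=np.arange(ys.min()+3,ys.max()-8,4); mid=[(xs[ys==r].min()+xs[ys==r].max()+1)/2-.5 for r in rows]
P=np.array([onz(C2,(u,r),.073) for u,r in zip(mid,rows)]); k=np.polyfit(P[:,1],P[:,0],1); print("grip line dx/dy",k[0],"x mid",np.polyval(k,P[:,1].mean()),P[[0,-1]].round(4).tolist())
w=[xs[ys==r].max()-xs[ys==r].min()+1 for r in rows]; print(w)
v=lambda C,p,z:onz(C,np.array(p)/f,z).round(4)
print("grip end top", v(C2,(393,318),.073),"bottom",v(C2,(393,323),.051))
print("tip",v(C2,(399,103),.062),"hub/flange",v(C2,(396.5,225),.062))
a,b=v(C2,(327,103),0.004),v(C2,(523,112),0.004); c=v(C2,(327,245),0.004); print("base",a,b,c,"yaw from x edge",np.arctan2(b[1]-a[1],b[0]-a[0])+0,"yaw y edge",np.arctan2(c[0]-a[0],c[1]-a[1]))
C1=load("w1")
for n,l,r in [("roll -y",(334,298),(446,301)),("roll +y",(333,345),(442,350)),("far edge",(337,202),(452,208))]:
    z=.064 if "roll" in n else .032
    A,B=v(C1,l,z),v(C1,r,z); print(n,A,B,(A+B)/2,np.linalg.norm(A-B))
A,B=v(C1,(334,300),.064),v(C1,(333,345),.064);print("L",np.arctan2(A[0]-B[0],A[1]-B[1]));A,B=v(C1,(446,302),.064),v(C1,(442,350),.064);print("R",np.arctan2(A[0]-B[0],A[1]-B[1]))
print("prongs",v(C1,(330,218),.09),v(C1,(458,228),.09))
def crop(t,x0,y0,x1,y1,s):
    return cv2.resize(cv2.imread(f"pics/{t}_raw.png")[y0:y1,x0:x1],None,fx=s,fy=s,interpolation=cv2.INTER_CUBIC)
cv2.imwrite("pics/c12.png",np.hstack([crop("w1",195,120,315,245,3.3),crop("w2",195,60,315,185+0,3.3)]))
E
```

```text
orange 246 257 160 206
grip line dx/dy 0.026192744102705612 x mid 0.47939282146443063 [[0.4793, -0.1769, 0.073], [0.4801, -0.141, 0.073]]
[np.int64(10), np.int64(11), np.int64(10), np.int64(10), np.int64(10), np.int64(9), np.int64(11), np.int64(11), np.int64(10)]
grip end top [ 0.4789 -0.1311  0.073 ] bottom [ 0.4789 -0.1192  0.051 ]
tip [ 0.4763 -0.2751  0.062 ] hub/flange [ 0.477  -0.1954  0.062 ]
base [ 0.53   -0.2775  0.004 ] [ 0.3815 -0.2733  0.004 ] [ 0.5329 -0.1686  0.004 ] yaw from x edge 3.113317363007588 yaw y edge 0.026623643494088942
roll -y [0.5143 0.1041 0.064 ] [0.4332 0.1075 0.064 ] [0.47375 0.1058  0.064  ] 0.08117123874870952
roll +y [0.517  0.1408 0.064 ] [0.4356 0.146  0.064 ] [0.4763 0.1434 0.064 ] 0.08156592425762124
far edge [0.5126 0.0392 0.032 ] [0.4267 0.0447 0.032 ] [0.46965 0.04195 0.032  ] 0.08607589674235167
L -3.067862908519838
R -3.078185701622961
prongs [0.5109 0.0421 0.09  ] [0.4287 0.0496 0.09  ]
```

View pics/c12.png

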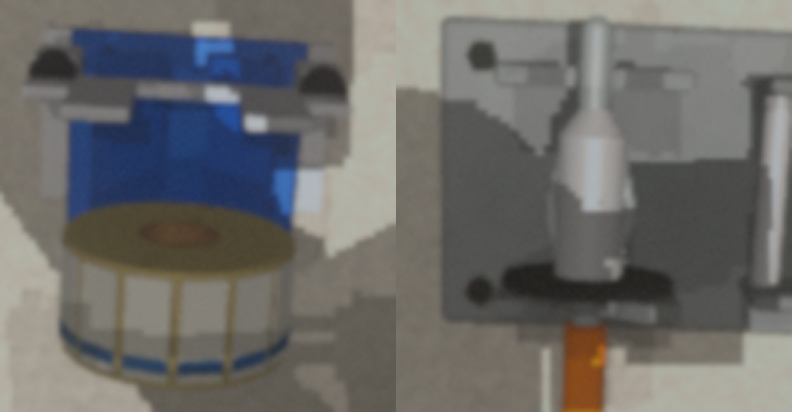

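The spindle and dispenser axis has yaw of about -0.027, with the grip centre near (0.479,-0.153). The roll axis has yaw of about -0.066, with its centre near (0.475,0.125). Next I descend for the grasp.

```bash
python3 -m jog '[[1,7,-35,0,-0.007,-0.02],[1,7,-35,0,-0.007,-0.02],[1,6,-35,0,0,0],[0,0,-35,0,0,0],[0,0,-20,0,0,0],[0,0,0,0,0,0],[0,0,0,0,0,0]]'
```

```text
t: 3.4
eef_pos: [0.4812, -0.1444, 0.0995]
ee_rot: [-3.139, 0.008, 3.127]
force: [-0.1, -0.2, -0.3]
width: 0.0879
```

```bash
python3 -m jog '[[-1,-4,-14,0,0.004,-0.012],[-1,-4,-14,0,0,0],[0,0,-14,0,0,0],[0,0,-12,0,0,0],[0,0,0,0,0,0],[0,0,0,0,0,0]]'; python3 -c "
from h import *
print(status.get_state()['eef_pos'],status.get_state()['ee_rot']); snap('wrist','w3')"
```

```text
t: 4.0
eef_pos: [0.4844, -0.152, 0.0485]
ee_rot: [-3.14, 0.016, 3.115]
force: [-0.2, -0.7, 0.8]
width: 0.0878
[ 0.48439857 -0.15199347  0.04853173] [-3.13988456  0.01568568  3.11493414]
```

View pics/w3.png

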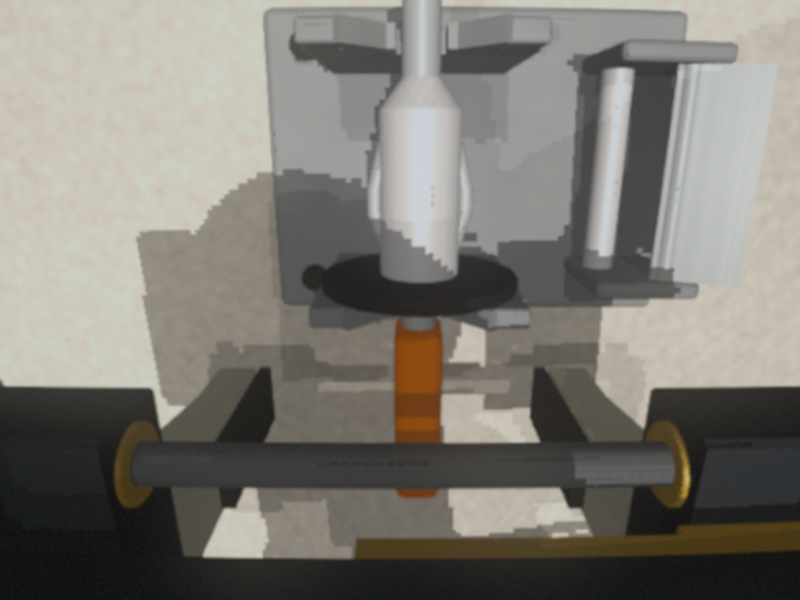

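w3 shows the grip at (418,400), between the fingers, with the tool centre at about column 402. The spindle is therefore about 5 mm towards -x of the tool, so I correct by that before closing.

```bash
python3 -m jog '[[-4,0,-5,0,0.016,0],[-2,0,-2,0,0.004,0],[0,0,0,0,0,0]]'
```

```text
t: 4.35
eef_pos: [0.4791, -0.1519, 0.0428]
ee_rot: [-3.14, -0.003, 3.115]
force: [-0.8, 0.7, -0.0]
width: 0.0876
```

```bash
python3 -m jog '[[0,0,0,0,0,0],[0,0,0,0,0,0],[0,0,0,0,0,0],[0,0,0,0,0,0],[0,0,0,0,0,0],[0,0,0,0,0,0]]' 0 50
```

```text
t: 4.95
eef_pos: [0.4795, -0.1519, 0.0434]
ee_rot: [-3.14, -0.002, 3.115]
force: [1.2, 0.1, 0.2]
width: 0.0451
```

```bash
python3 -m jog '[[0,0,0,0,0,0],[0,0,0,0,0,0],[0,0,0,0,0,0],[0,0,0,0,0,0],[0,0,0,0,0,0]]'
```

```text
t: 5.45
eef_pos: [0.4795, -0.1519, 0.0433]
ee_rot: [-3.14, -0.002, 3.115]
force: [0.5, 0.9, -0.1]
width: 0.0139
```

```bash
python3 -m jog '[[0,0,6,0,0,0],[0,0,8,0,0,0],[0,0,15,0,0,0],[0,0,20,0,0,0],[0,0,25,0,0,0],[0,0,25,0,0,0],[0,0,10,0,0,0],[0,0,0,0,0,0]]'
```

```text
t: 6.25
eef_pos: [0.4776, -0.1518, 0.1589]
ee_rot: [-3.14, -0.003, 3.114]
force: [-0.4, -0.2, -1.2]
width: 0.0136
```

The spindle is held: width 13.6 mm, and the wrist force shows its 1.2 N weight. I carry it over the roll to a start point in front of the trough's +y end, turning to the roll's yaw.

```bash
python3 -m jog '[[0,25,2,0,0,-0.01],[1,40,1,0,0,-0.01],[1,45,1,0,0,-0.01],[1,45,0,0,0,-0.01],[1,45,0,0,0,0],[1,45,0,0,0,0],[1,45,0,0,0,0],[1,45,0,0,0,0],[0,45,0,0,0,0],[0,40,0,0,0,0],[0,25,0,0,0,0],[0,0,0,0,0,0]]'; python3 -m jog '[[0,0,0,0,0,0]]'
```

```text
t: 7.45
eef_pos: [0.4752, 0.3085, 0.149]
ee_rot: [-3.133, -0.016, 3.067]
force: [-0.4, -1.2, -2.1]
width: 0.0134
t: 7.55
eef_pos: [0.4743, 0.3085, 0.1473]
ee_rot: [-3.131, -0.018, 3.067]
force: [-0.3, 0.2, -1.2]
width: 0.0137
```

```bash
cat > d.py <<'E'
import sys
from h import *
# delta from measured pose to TCP x,y,z,yaw (tool down), in mm and rotvec
x,y,z,yaw=map(float,sys.argv[1:5]); s=status.get_state()
rv=(R.from_euler("xyz",[np.pi,0,yaw])*R.from_euler("xyz",s["ee_rot"]).inv()).as_rotvec()
print("delta mm",((np.array([x,y,z])-s["eef_pos"])*1e3).round(2),"rv",rv.round(4),"F",s["force"].round(2),"M",s["moment"].round(2),"t",round(s["t"],2))
E
python3 -m jog '[[4,0,-20,-0.005,0.009,0.004],[4,0,-25,-0.005,0.009,0.004],[4,0,-25,0,0,0],[1,0,-20,0,0,0],[0,0,-10,0,0,0],[0,0,0,0,0,0]]'; python3 d.py 0.487 0.306 0.0413 3.0756
```

```text
t: 8.15
eef_pos: [0.4866, 0.3015, 0.0417]
ee_rot: [-3.117, -0.038, 3.07]
force: [0.1, 0.2, -1.0]
width: 0.0137
delta mm [ 0.42  4.46 -0.41] rv [ 0.0218 -0.0396  0.0047] F [ 0.11  0.16 -0.97] M [ 0.21 -0.22 -0.  ] t 8.15
```

```bash
python3 -m jog '[[0,2,0,0.02,-0.036,0.004],[0,1,0,0,0,0]]'; python3 d.py 0.4867 0.302 0.0413 3.0756
```

```text
t: 8.35
eef_pos: [0.487, 0.3035, 0.0424]
ee_rot: [-3.14, -0.003, 3.074]
force: [0.3, -0.5, -1.2]
width: 0.0137
delta mm [-0.33 -1.54 -1.09] rv [ 0.0017 -0.0027  0.0018] F [ 0.32 -0.5  -1.21] M [ 0.16 -0.04 -0.02] t 8.35
```

```bash
python3 -m jog '[[-0.7,-7,-1,0.001,-0.002,0.001],[-0.7,-9,0,0,0,0],[-0.6,-9,0,0,0,0],[-0.6,-9,0,0,0,0],[-0.5,-8,0,0,0,0],[-0.5,-7,0,0,0,0],[-0.2,-3,0,0,0,0],[0,0,0,0,0,0]]'; python3 d.py 0.4830 0.247 0.0413 3.0756;  python3 -c "
from h import *
snap('wrist','w4')"
```

```text
t: 9.15
eef_pos: [0.4841, 0.2469, 0.0444]
ee_rot: [3.14, 0.0, 3.074]
force: [-0.1, -0.0, -0.3]
width: 0.014
delta mm [-1.11  0.07 -3.14] rv [-0.0013  0.0005  0.0014] F [-0.11 -0.02 -0.26] M [ 0.15 -0.11  0.05] t 9.15
```

View pics/w4.png

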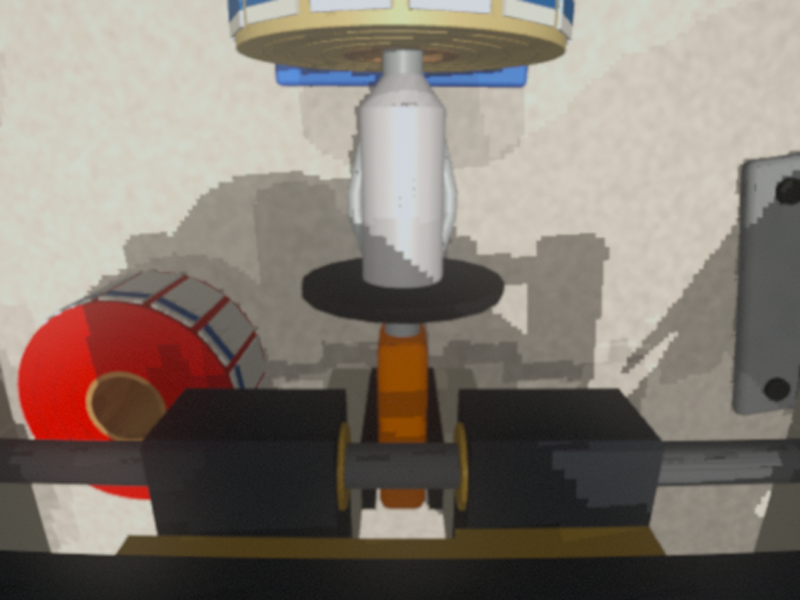

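w4 shows the spindle axis at column 403, the roll's rim centre at column 404 and the trough's end edge from (277,83) to (527,86). They are aligned laterally to well under 1 mm, with the tip in the bore. I lower about 3 mm to axis height and advance in small steps, watching the force.

```bash
python3 -m jog '[[0,0,-3,-0.001,0,-0.004],[0,0,-1,0,0,0]]'; python3 d.py 0.484 0.247 0.0413 3.07; python3 -m jog '[[-0.2,-3,0,0,0,0],[-0.2,-3,0,0,0,0],[-0.2,-3,0,0,0,0]]';  python3 d.py 0.484 0.247 0.0413 3.07
```

```text
t: 9.4
eef_pos: [0.4845, 0.2477, 0.0403]
ee_rot: [3.141, 0.001, 3.07]
force: [-0.7, -0.1, -1.4]
width: 0.0137
delta mm [-0.45 -0.74  1.  ] rv [-0.0007  0.001  -0.0003] F [-0.67 -0.05 -1.38] M [ 0.17 -0.06  0.02] t 9.4
t: 9.7
eef_pos: [0.4837, 0.2389, 0.0397]
ee_rot: [3.141, 0.0, 3.072]
force: [0.1, 0.3, -1.1]
width: 0.0136
delta mm [0.34 8.11 1.62] rv [-0.0001  0.0005 -0.0015] F [ 0.07  0.32 -1.12] M [ 0.18 -0.01 -0.02] t 9.7
```

```bash
python3 -m jog '[[-0.2,-2,1.5,0,0,-0.001],[-0.2,-3,0.2,0,0,0],[-0.2,-3,0.2,0,0,0]]'; python3 d.py 0.483 0.229 0.0413 3.07; python3 -m jog '[[-0.2,-3,0,0,0,0],[-0.2,-3,0,0,0,0],[-0.2,-3,0,0,0,0]]'; python3 d.py 0.4824 0.22 0.0413 3.07
```

```text
t: 10.0
eef_pos: [0.4829, 0.2301, 0.0418]
ee_rot: [3.141, 0.0, 3.07]
force: [-0.9, -0.2, -1.3]
width: 0.0139
delta mm [ 0.05 -1.05 -0.51] rv [-0.0001  0.0005 -0.0004] F [-0.92 -0.21 -1.26] M [ 0.11 -0.1   0.01] t 10.0
t: 10.3
eef_pos: [0.4825, 0.2203, 0.0421]
ee_rot: [3.141, 0.001, 3.07]
force: [1.1, 0.4, -1.8]
width: 0.0138
delta mm [-0.05 -0.3  -0.76] rv [-0.0005  0.0009 -0.0004] F [ 1.1   0.4  -1.76] M [ 0.37 -0.25  0.05] t 10.3
```

```bash
for i in 1; do python3 -m jog '[[-0.2,-3,-0.5,0,0,0],[-0.2,-3,0,0,0,0],[-0.2,-3,0,0,0,0]]'; done; python3 d.py 0.4818 0.211 0.0413 3.07; python3 -m jog '[[-0.2,-3,0,0,0,0],[-0.2,-3,0,0,0,0],[-0.2,-3,0,0,0,0]]'; python3 d.py 0.4812 0.202 0.0413 3.07;  python3 -c "
from h import *
snap('wrist','w5')"
```

```text
t: 10.6
eef_pos: [0.4826, 0.2115, 0.042]
ee_rot: [3.139, 0.002, 3.071]
force: [-0.2, 1.9, -0.4]
width: 0.0138
delta mm [-0.84 -0.49 -0.69] rv [-0.0022  0.0026 -0.0006] F [-0.16  1.91 -0.39] M [ 0.78 -0.03 -0.02] t 10.6
t: 10.9
eef_pos: [0.4821, 0.2021, 0.0422]
ee_rot: [3.139, 0.003, 3.071]
force: [-0.2, 1.6, -1.0]
width: 0.0136
delta mm [-0.92 -0.1  -0.86] rv [-0.0027  0.0031 -0.0008] F [-0.17  1.62 -1.02] M [ 0.66  0.02 -0.01] t 10.9
```

View pics/w5.png

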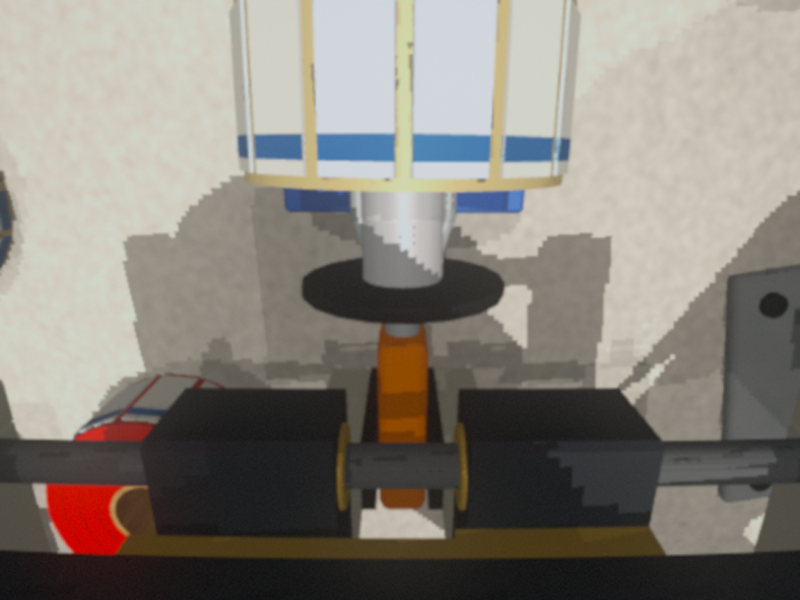

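w5: the roll's rim is centred at column 405 and the spindle at 403. The hub and springs are about 20 mm in and the roll is sliding towards the stop at about 1.7 N. I keep pushing, watching Fy.

```bash
P='import sys'; python3 -m jog '[[-0.2,-3,-0.3,-0.001,0.002,0],[-0.2,-3,0,0,0,0],[-0.2,-3,0,0,0,0]]'|grep -E "eef|force"; python3 -m jog '[[-0.2,-3,-0.2,-0.001,0,0],[-0.2,-3,0,0,0,0],[-0.2,-3,0,0,0,0]]'|grep -E "eef|force"; python3 d.py 0.480 0.184 0.0413 3.07
```

```text
eef_pos: [0.4814, 0.1922, 0.0418]
force: [-0.2, 2.0, -1.0]
eef_pos: [0.4807, 0.1823, 0.0415]
force: [-0.5, 1.6, -0.4]
delta mm [-0.69  1.7  -0.24] rv [-0.0004  0.0006 -0.0008] F [-0.5   1.58 -0.41] M [ 0.69 -0.07 -0.02] t 11.55
```

```bash
python3 -m jog '[[-0.2,-3,0,0,0,0],[-0.2,-3,0,0,0,0],[-0.2,-3,0,0,0,0]]'|grep -E "eef|force"; python3 d.py 0.4793 0.173 0.0413 3.07
```

```text
eef_pos: [0.4799, 0.1724, 0.0415]
force: [-0.9, 2.2, -2.0]
delta mm [-0.6   0.56 -0.18] rv [-0.0004  0.0005 -0.0006] F [-0.85  2.17 -2.04] M [ 1.15  0.15 -0.1 ] t 11.85
```

```bash
python3 -m jog '[[-0.2,-3,0,0,0,0],[-0.2,-3,0,0,0,0]]'|grep -E "eef|force"; python3 d.py 0.479 0.167 0.0413 3.07
```

```text
eef_pos: [0.4794, 0.1661, 0.0415]
force: [-0.9, 2.7, -0.5]
delta mm [-0.44  0.88 -0.16] rv [-0.0008  0.0005 -0.0005] F [-0.86  2.73 -0.48] M [ 1.16  0.14 -0.06] t 12.05
```

```bash
python3 -m jog '[[-0.2,-3,0,0,0,0],[-0.2,-3,0,0,0,0]]'|grep -E "eef|force"; python3 d.py 0.4785 0.16 0.0413 3.07
```

```text
eef_pos: [0.4791, 0.1599, 0.0415]
force: [-1.6, 3.1, -0.2]
delta mm [-0.58  0.13 -0.25] rv [-0.0012  0.0008 -0.0005] F [-1.6   3.12 -0.2 ] M [ 1.2   0.21 -0.1 ] t 12.25
```

```bash
python3 -m jog '[[-0.2,-2,0,0,0,0],[-0.2,-2,0,0,0,0]]'|grep -E "eef|force"; python3 d.py 0.478 0.156 0.0413 3.07;  python3 -c "
from h import *
C,im=snap('wrist','w6')
a=cv2.imread('pics/w5_raw.png')
cv2.imwrite('pics/w6c.png',cv2.resize(np.hstack([im[0:230,120:400]]),None,fx=2.5,fy=2.5))"
```

```text
eef_pos: [0.4787, 0.1555, 0.0416]
force: [-0.2, 3.1, -1.1]
delta mm [-0.65  0.51 -0.28] rv [-0.0014  0.0009 -0.0004] F [-0.22  3.13 -1.1 ] M [1.18 0.17 0.02] t 12.45
```

View pics/w6c.png

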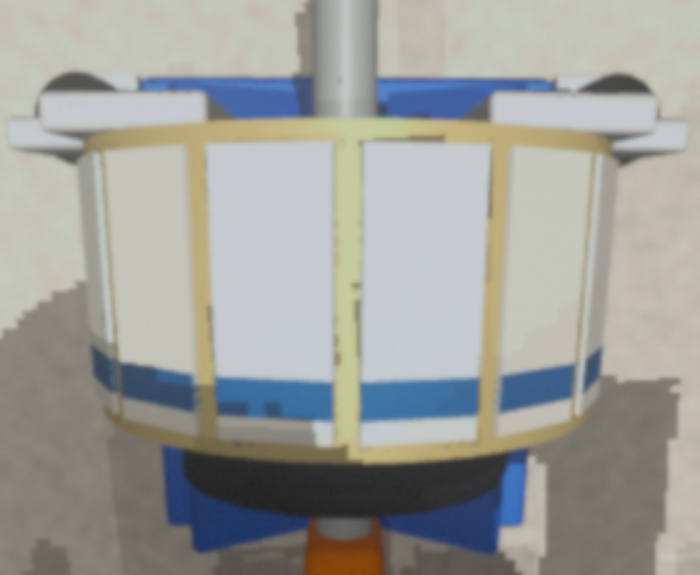

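w6c shows the roll against the fork stop with the tip through its gap, and the near face (345,462) almost on the flange. I press home in 1–2 mm steps.

```bash
python3 -c "
from h import *
P=onz(load('w6'),(258,184.8),.1);print('gap est mm',(0.1555-0.046-P[1])*1e3)"; python3 -m jog '[[-0.1,-1.5,0,0,0,0],[-0.1,-1.5,0,0,0,0]]'|grep -E "eef|force"; python3 d.py 0.478 0.156 0.0413 3.07
```

```text
gap est mm 7.118273306959952
eef_pos: [0.4784, 0.152, 0.0416]
force: [-0.7, 3.8, -0.9]
delta mm [-0.39  3.95 -0.28] rv [-0.0012  0.0008 -0.0003] F [-0.7   3.81 -0.87] M [ 1.22  0.17 -0.01] t 12.7
```

```bash
python3 -m jog '[[-0.1,-1.5,0,0,0,0]]'|grep -E "eef|force";python3 -m jog '[[-0.1,-1,0,0,0,0]]'|grep -E "eef|force";  python3 d.py 0.478 0.15 0.0413 3.07
```

```text
eef_pos: [0.4783, 0.1505, 0.0416]
force: [-1.5, 2.8, -1.2]
eef_pos: [0.4782, 0.1494, 0.0416]
force: [-0.1, 2.8, -1.5]
delta mm [-0.18  0.61 -0.26] rv [-0.0013  0.0008 -0.0004] F [-0.13  2.82 -1.52] M [ 1.2   0.15 -0.02] t 12.9
```

```bash
python3 -m jog '[[-0.1,-1,0,0,0,0]]'|grep -E "eef|force";  python3 d.py 0.478 0.15 0.0413 3.07
```

```text
eef_pos: [0.4781, 0.1483, 0.0416]
force: [0.3, 2.8, -1.1]
delta mm [-0.1   1.69 -0.27] rv [-0.0013  0.0008 -0.0004] F [ 0.31  2.75 -1.14] M [ 1.21  0.14 -0.02] t 13.0
```

```bash
python3 -m jog '[[-0.1,-1,0,0,0,0]]'|grep -E "eef|force"
```

```text
eef_pos: [0.478, 0.1472, 0.0416]
force: [0.6, 2.8, -1.1]
```

```bash
python3 -m jog '[[-0.1,-1,0,0,0,0]]'|grep -E "eef|force";  python3 d.py 0.478 0.15 0.0413 3.07
```

```text
eef_pos: [0.4782, 0.147, 0.0416]
force: [-2.2, 12.0, -2.7]
delta mm [-0.22  2.95 -0.31] rv [-0.0028  0.0017 -0.0002] F [-2.23 11.98 -2.71] M [ 4.06  1.11 -0.14] t 13.2
```

Home was felt: Fy rose from 2.8 to 12 N and motion stopped at y = 0.147. I relax, tighten the grip to 60 N, back off slightly and lift.

```bash
python3 -m jog '[[0,0,0,0,0,0],[0,0,0,0,0,0],[0,0,0,0,0,0],[0,0,0,0,0,0]]' 0 60|grep -E "eef|force";  python3 d.py 0.478 0.15 0.0413 3.07; python3 -m jog '[[0,0,2,0,0,0],[0,0.3,4,0,0,0],[0,0.3,6,0,0,0],[0,0,10,0,0,0]]'; python3 d.py 0.478 0.147 0.06 3.07
```

```text
eef_pos: [0.4781, 0.1472, 0.0416]
force: [-0.0, 2.9, -0.6]
delta mm [-0.13  2.77 -0.27] rv [-0.003   0.0016 -0.0002] F [-0.05  2.87 -0.61] M [ 1.29  0.26 -0.06] t 13.6
t: 14.0
eef_pos: [0.4771, 0.1472, 0.0632]
ee_rot: [3.14, -0.001, 3.069]
force: [0.1, 4.4, -5.2]
width: 0.0137
delta mm [ 0.87 -0.21 -3.23] rv [-0.0016 -0.001   0.0007] F [ 0.08  4.42 -5.24] M [ 1.85 -0.27 -0.02] t 14.0
```

```bash
python3 -m jog '[[0.2,3,2,0,0,0],[0.2,2,5,0,0,0],[0,0,15,0,0,0],[0,0,20,0,0,0],[0,0,25,0,0,0],[0,0,25,0,0,0],[0,0,10,0,0,0],[0,0,0,0,0,0]]'; python3 d.py 0.478 0.147 0.16 3.115;  python3 -c "
from h import *
C,im=snap('wrist','w7')
cv2.imwrite('pics/w7c.png',cv2.resize(im[0:260,100:420],None,fx=2.3,fy=2.3))"
```

```text
t: 14.8
eef_pos: [0.4746, 0.149, 0.1713]
ee_rot: [-3.138, -0.005, 3.069]
force: [-0.2, 0.0, -2.0]
width: 0.0136
delta mm [  3.37  -1.95 -11.27] rv [ 0.0038 -0.0049  0.0461] F [-0.18  0.04 -2.04] M [ 0.33 -0.08 -0.04] t 14.8
```

View pics/w7c.png

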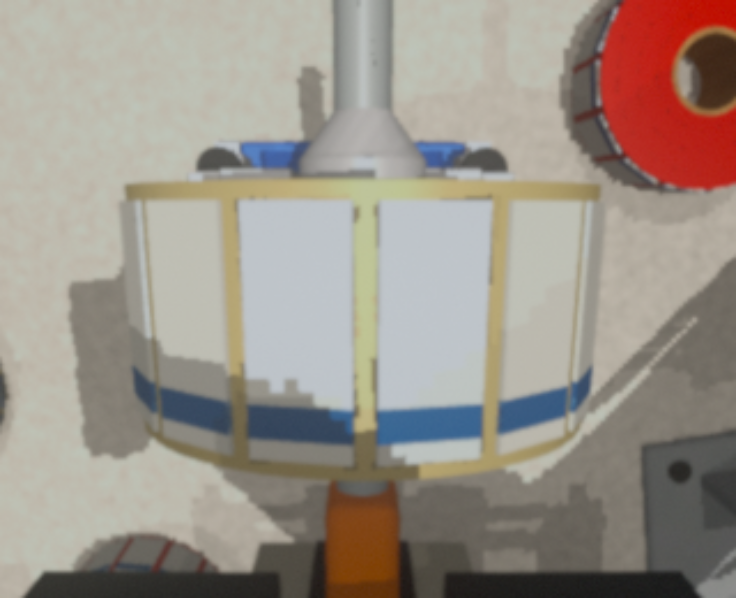

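w7c shows the roll fully covering the flange, with the journal and grip start at (362,485). The grip start is at raw row 211 against 210 in w5, so the grip has not slipped. Before lowering I check from w3 how the spindle lay lengthwise relative to the cheeks.

```bash
python3 - <<'E'
from h import *
C=load("w3"); f=1.5625
v=lambda p,z:onz(C,np.array(p)/f,z)
u=np.array([.027,1,0]);S=np.array([.479,-.150,0])
for n,p,z,off in [("hub/flange",(418,283),.073,-46),("cone start",(419,106),.073,-90),("cone end",(421,76),.067,-98),("grip start",(418,320),.073,-27.5),
  ("cheek+ outer L",(340,327),.075,-33),("cheek+ outer R",(505,327),.075,-33),("cheek- inner top L",(340,45),.075,-71.5-32.5),("cheek- outer top L",(340,18),.075,-71.5-38.5),("cheek- outer R",(520,18),.075,-110),("base +y",(420,303),.004,-71.5+55),("base -y",(300,12),.004,-71.5-55)]:
    P=v(p,z); s=(P-S)@u*1e3; print(n,P.round(4),"implied grip/seat offset from -0.150: %.1f"%(s-off))
im=cv2.imread("pics/w3_raw.png"); cv2.imwrite("pics/w3c.png",cv2.resize(im[0:215,170:350],None,fx=2.7,fy=2.7,interpolation=cv2.INTER_CUBIC))
E
```

```text
hub/flange [ 0.4783 -0.1964  0.073 ] implied grip/seat offset from -0.150: -0.4
cone start [ 0.4773 -0.2412  0.073 ] implied grip/seat offset from -0.150: -1.3
cone end [ 0.4766 -0.2486  0.067 ] implied grip/seat offset from -0.150: -0.7
grip start [ 0.4785 -0.1858  0.073 ] implied grip/seat offset from -0.150: -8.3
cheek+ outer L [ 0.4998 -0.1849  0.075 ] implied grip/seat offset from -0.150: -1.4
cheek+ outer R [ 0.4549 -0.184   0.075 ] implied grip/seat offset from -0.150: -1.7
cheek- inner top L [ 0.4955 -0.2553  0.075 ] implied grip/seat offset from -0.150: -0.8
cheek- outer top L [ 0.4952 -0.2611  0.075 ] implied grip/seat offset from -0.150: -0.6
cheek- outer R [ 0.4537 -0.26    0.075 ] implied grip/seat offset from -0.150: -0.6
base +y [ 0.477 -0.168  0.004] implied grip/seat offset from -0.150: -1.5
base -y [ 0.5178 -0.2775  0.004 ] implied grip/seat offset from -0.150: 0.1
```

View pics/w3c.png

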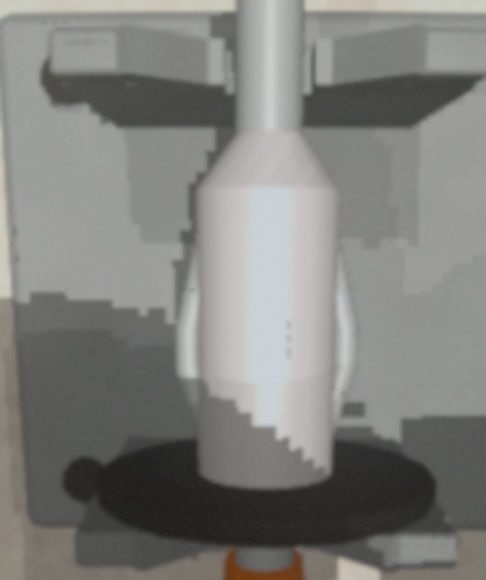

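The dispenser and the spindle's original position agree lengthwise to about 0.5 mm, so I return to the same TCP pose as at the grasp: (0.4795,-0.152,0.0433), yaw 3.115.

```bash
python3 -m jog '[[0,-15,0,0.003,-0.004,0.006],[1,-28,0,0,0,0.006],[1,-32,0,0,0,0.006],[1,-32,0,0,0,0.006],[1,-32,0,0,0,0.006],[1,-32,0,0,0,0.006],[1,-32,0,0,0,0.006],[0,-30,0,0,0,0],[0,-28,0,0,0,0],[0,-20,0,0,0,0],[0,-10,0,0,0,0],[0,0,0,0,0,0]]';python3 d.py 0.4795 -0.1519 0.12 3.115
```

```text
t: 16.05
eef_pos: [0.4678, -0.1545, 0.1517]
ee_rot: [-3.135, -0.031, 3.112]
force: [-1.5, 0.2, -2.7]
width: 0.0136
delta mm [ 11.66   2.55 -31.65] rv [ 0.006  -0.0314  0.0029] F [-1.48  0.15 -2.71] M [ 0.38 -0.21  0.01] t 16.05
```

```bash
python3 -m jog '[[5,1,-10,0.003,-0.02,0.002],[4,1,-15,0.002,-0.008,0],[2,0,-15,0,0,0],[0,0,-5,0,0,0],[0,0,0,0,0,0]]' >/dev/null;python3 d.py 0.4795 -0.1519 0.1 3.115
```

```text
delta mm [ 2.25 -1.94 -2.16] rv [ 0.0003 -0.0075  0.0008] F [ 0.42  0.79 -2.7 ] M [ 0.31 -0.11 -0.02] t 16.55
```

```bash
python3 -m jog '[[2,-2,-7,0,-0.007,0.001],[0.5,-0.5,-8,0,0,0],[0,0,-6,0,0,0],[0,0,0,0,0,0]]' >/dev/null;python3 d.py 0.4795 -0.1519 0.0433 3.115
```

```text
delta mm [-1.110e+00  3.000e-02 -3.722e+01] rv [ 0.0003  0.0016 -0.0015] F [ 0.42 -0.62 -3.54] M [ 0.32 -0.05 -0.05] t 16.95
```

```bash
python3 -m jog '[[-1.3,0,-5,0,0.002,-0.001],[-0.3,0,-5,0,0,0],[-0.3,0,-4,0,0,0],[0,0,0,0,0,0]]' >/dev/null;python3 d.py 0.4795 -0.1519 0.0433 3.115
```

```text
delta mm [  0.74   0.19 -22.37] rv [ 0.0004  0.0001 -0.0002] F [-0.12  0.04 -3.52] M [ 0.27  0.01 -0.01] t 17.35
```

```bash
python3 -m jog '[[0,0,-3,0,0,0],[0,0,-3,0,0,0],[0,0,-3,0,0,0],[0,0,0,0,0,0]]' >/dev/null;python3 d.py 0.4795 -0.1519 0.0433 3.115
```

```text
delta mm [  0.44   0.21 -12.79] rv [ 0.0004  0.0006 -0.0003] F [-0.41  0.49 -3.23] M [0.19 0.   0.02] t 17.75
```

```bash
python3 -m jog '[[0.4,0.2,-3,0,0,0],[0,0,-3,0,0,0],[0,0,-2.5,0,0,0],[0,0,0,0,0,0]]' >/dev/null;python3 d.py 0.4795 -0.1519 0.0433 3.115
```

```text
delta mm [-0.16 -0.   -3.64] rv [ 0.0005  0.0008 -0.0004] F [-0.62 -0.1  -3.5 ] M [0.37 0.01 0.02] t 18.15
```

```bash
python3 -m jog '[[0,0,-1,0,0,0],[0,0,-1,0,0,0],[0,0,0,0,0,0]]' >/dev/null;python3 d.py 0.4795 -0.1519 0.0433 3.115
```

```text
delta mm [-0.23  0.02 -1.49] rv [ 0.0006  0.0008 -0.0005] F [-0.02 -0.37 -1.99] M [ 0.31 -0.02 -0.01] t 18.45
```

```bash
python3 -m jog '[[0,0,-1,0,0,0],[0,0,0,0,0,0]]' >/dev/null;python3 d.py 0.4795 -0.1519 0.0433 3.115
```

```text
delta mm [-0.43  0.02 -0.59] rv [ 0.0006  0.0013 -0.0006] F [ 0.36  0.48 -2.29] M [ 0.28 -0.04 -0.06] t 18.65
```

```bash
python3 -m jog '[[0,0,-0.7,0,0,0],[0,0,0,0,0,0]]' >/dev/null;python3 d.py 0.4795 -0.1519 0.0433 3.115
```

```text
delta mm [-0.59  0.05 -0.17] rv [ 0.0007  0.0016 -0.0007] F [-0.77  0.38 -0.91] M [ 0.23  0.19 -0.04] t 18.85
```

```bash
python3 -m jog '[[-0.4,0,-0.7,0,0,0],[0,0,0,0,0,0]]' >/dev/null;python3 d.py 0.4795 -0.1519 0.0433 3.115;python3 -c "
from h import *
C,im=snap('scene','s8'); cv2.imwrite('pics/s8c.png',cv2.resize(im[150:270,160:300],None,fx=4.5,fy=4.5,interpolation=cv2.INTER_CUBIC))"
```

```text
delta mm [-0.67  0.03 -0.02] rv [ 0.0009  0.0026 -0.001 ] F [-1.24  0.28 -0.35] M [ 0.29  0.38 -0.13] t 19.05
```

Weight has transferred (Fz from about -3 to -0.35 N) and z is back at the grasp height. Releasing.

```bash
python3 -m jog '[[0,0,0,0,0,0],[0,0,0,0,0,0],[0,0,0,0,0,0],[0,0,0,0,0,0],[0,0,0,0,0,0],[0,0,0,0,0,0]]' 0.5 10; python3 d.py 0.4795 -0.1519 0.0433 3.115
```

```text
t: 19.7
eef_pos: [0.481, -0.1521, 0.0436]
ee_rot: [-3.141, 0.004, 3.116]
force: [0.1, 0.8, 0.6]
width: 0.0433
delta mm [-1.52  0.21 -0.31] rv [ 0.0011  0.0042 -0.0015] F [0.14 0.77 0.61] M [ 0.09 -0.05 -0.07] t 19.7
```

```bash
python3 -m jog '[[-1,0,10,0,0,0],[0,0,20,0,0,0],[0,0,30,0,0,0],[0,3,40,0,0,0],[0,3,40,0,0,0],[0,3,40,0,0,0],[0,0,20,0,0,0],[0,0,0,0,0,0],[0,0,0,0,0,0]]'; python3 - <<'E'
from h import *
C,im=snap('wrist','w9'); a=im[20:230,150:400]
Cs,b=snap('scene','s9'); b=b[160:260,180:270]
cv2.imwrite('pics/fin.png',np.hstack([cv2.resize(a,(500,420),interpolation=cv2.INTER_CUBIC),cv2.resize(b,(300,333),interpolation=cv2.INTER_CUBIC)[:420] if 0 else cv2.copyMakeBorder(cv2.resize(b,(300,333),interpolation=cv2.INTER_CUBIC),0,87,0,0,cv2.BORDER_CONSTANT)]))
hsv=cv2.cvtColor(im,cv2.COLOR_BGR2HSV); m=((hsv[...,0]>6)&(hsv[...,0]<22)&(hsv[...,1]>180)&(hsv[...,2]>70)); m[235:]=0; m[:,:200]=0;m[:,320:]=0
n,l,st,ce=cv2.connectedComponentsWithStats(m.astype(np.uint8)); i=1+st[1:,4].argmax(); print(st[i])
ys,xs=np.nonzero(l==i); rows=np.arange(ys.min()+3,ys.max()-4,3)
P=np.array([onz(C,((xs[ys==r].min()+xs[ys==r].max())/2,r),.073) for r in rows]); k=np.polyfit(P[:,1],P[:,0],1); print("slope",k[0],"x@-0.159",np.polyval(k,-.159),"end y",onz(C,(xs.mean(),ys.max()+.5),.073).round(4))
E
```

```text
t: 20.6
eef_pos: [0.476, -0.1434, 0.2572]
ee_rot: [-3.14, 0.006, 3.116]
force: [0.7, -0.7, -1.0]
width: 0.0433
[249 133  11  48 458]
slope 0.027342018927233723 x@-0.159 0.47962069241539745 end y [ 0.4804 -0.1287  0.073 ]
```

View pics/fin.png

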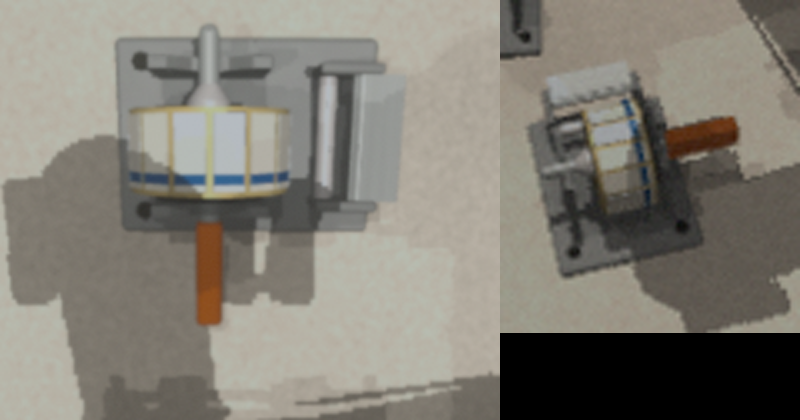

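The grip line (slope 0.0273, x 0.4796, end y -0.1287) matches the original seating to within 1 mm.

```bash
python3 - <<'E'
from h import *
C=load("w9")
for p in [(254.5,118.7),(254.5,73)]: print(onz(C,p,.1).round(4))
from station import workorder
print(workorder.job_done())
E
```

```text
[ 0.4779 -0.1962  0.1   ]
[ 0.4769 -0.2367  0.1   ]
the job is handed in; nothing more can be done
None
```

The label dispenser is loaded. The roll is on the spindle, home against the flange, the spindle lies back in the dispenser's slots, and the gripper is clear. I handed the job in at about 21 s of the 56 s allowed; the hand-in gives no verdict.

**What I did**
- I lifted the empty spindle out by its orange grip, threaded it into the roll and slid the roll back to the end stop.
- Pushing home, the drag was about 3 N, then rose to 12 N as the roll met the flange, and I stopped there.
- While lifting, the roll rubbed lightly on the fork (about 4 N at the wrist), so I backed off 5 mm and carried on.
- I lowered it in small steps until its weight had come off the gripper, then let go and moved up clear of it.

**Last checks, from the wrist camera after release**

| Check | Before | After |
|---|---|---|
| Grip x (m) | 0.4794 | 0.4796 |
| Grip yaw slope (rad) | 0.026 | 0.027 |
| Grip end y (m) | about -0.129 | -0.1287 |

- **Roll against the flange:** its faces measured at y = -0.196 and -0.237. The first is where the flange face was at the start (-0.196), so any gap is below what the camera can show.
- **Height in the slots:** I did not measure it by camera. It rests on the tool height returning to within 0.3 mm of the grasp height and on the weight coming off.

No check failed. One pixel reading of the grip's front edge was 8 mm off. I took it to be the block's lower front edge and did not use it. I did not re-measure the bystanders afterwards; nothing came near them.

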